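# Row up three tins and hold up the full one

## Robot

A 6-joint arm with a two-finger parallel gripper is mounted at the origin on a cart in front of the work surface, level with it; the furniture and walls round the work are solid. World frame = base frame: x ahead of the robot, y to its left, z up, the work surface at z = 0. Lengths are in mm, angles in rad, forces in N, time in s.
With the tool pointing down it reaches from about 275 to 850 mm from the base axis. Payload 5.2 kg.
Tool frame: the origin (TCP) lies midway between the tips of the shut fingers; the grasp point (between the pads) lies 19 mm behind it; x points along the fingers, y is the direction in which the jaws open and shut, and the axes are right-handed (so a half turn about x gives the same grasp; the last joint's range is limited). The gripper opens to 85 mm and grips with 20 to 120 N. Pads are 22 mm wide; open, the fingers measure 114 mm over their backs; the gripper's body (76 mm by 85 mm) begins 54 mm behind the grasp point. The pads swing forward as they close: fully open they stand 13 mm farther back than shut.
Start: joints at [-1.4, 0.259, 1.535, -0, 1.348, -0.203], TCP at [200.856, -512.017, 231.31] pointing down, gripper open.
Joint ranges: [-3.14, 3.14], [-0.91, 2.08], [0.19, 2.58], [-1.22, 4.36], [0.22, 2.71], [-3.12, 3.12]. Speed limits (rad/s): [2.57, 2.57, 3.14, 3.14, 3.14, 3.14].

## Interface

Orientations are given as [roll, pitch, yaw] about the fixed x, y, z axes, in that order (R = Rz(yaw) Ry(pitch) Rx(roll)).
In Python, from workcell import env gives the robot as it stands.
- The arm moves only by the tool send_rows, never from a script. Its arguments are lists of equal length, an entry for each row: "dp": the shift along the tool's x, y, z in mm, a list of three; "spin": the turn about the tool's x in degrees; "grip": the opening, from 0 (shut) to 1 (fully open). A call has 1 to 10 rows; each row shifts and turns the commanded pose from where the row before left it, along the tool's axes as they then stand; what a row does not reach is not made up. A row lasts 1/12 s, in which the tool goes at most 41.7 mm and 7.16 degrees, less where a joint would pass 70% of its speed; a pose out of reach is approached as far as the arm can. A call is refused whole if a number of a shift passes 41.7 or a number of a turn 7.16, either way. A call with a gripper value outside its range is refused whole. The fingers move at their own pace and stop on an object; "force" is the grip in N (left out, the last holds). Time passes only in rows, so rows that do not move let the fingers close. It gives the time, the measured TCP pose, the force and the opening at its end, in the units of the state.
- env.get_state(): the state, without advancing time (a new reading comes with each control period).
- env.get_image(name): name is "side" or "top" or "wrist"; returns (picture, depth): 384x512x3 uint8, red, green, blue; 384x512 float32, mm along the optical axis (not along the pixel's ray), 0 where there is no reading.
- env.camera_info(name): a dict with "K" (3x3 intrinsics, pixels), "pose" (4x4, takes a point from camera to world coordinates); the wrist camera has in their place "tool_from_camera" (4x4, takes a point from camera to tool coordinates, whose origin is the TCP and whose axes are the tool frame's). Camera axes: x right, y down, z forward; pixel columns grow to the right and rows downward; lengths in mm; the calibration is good to about 2 mm. The wrist camera is an equidistant fisheye: a pixel r from the principal point sees the ray r / f radians off the axis. A picture is of the moment at which its call begins: read the wrist's pose just before it. camera_info takes no time and is no camera call.
- env.close_job(): hands the job in, once; it reports no verdict.
The state is a dict: "time": time; "qpos": joint angles; "dq": joint speeds; "joint_torque": joint torques, N m; "tcp_pos": TCP position; "tcp_rot": TCP orientation; "force": force on the tool from outside, world axes, zero at the start; "torque": the same for the moment, N m; "opening": finger opening in mm.
Only numpy, scipy, OpenCV 4.12 (cv2) and the standard library are available. Lean on these libraries where they do the work, as an engineer would, in place of code of your own. Each camera call takes 0.05 s, during which the arm holds its last target.

## Task

One of the three identical closed tins is still full of steel machine tips; the other two are nearly used up. Stand all three upright side by side in the shallow white tray, one tin to a bay, feeling the weight of each as you go; once the row is complete, lift the heaviest tin back out and finish while holding it up in the gripper, upright and still, at least 15 cm above the chest top, with the other two left standing in their bays. Never tip a tin over, and leave the cup, the ink bottle and the jar nearby where they are.

Things in the scene. Friction and masses are not known exactly. Their poses are not given: they have to be found in the camera images.
- tin_a_mid (a point): one of three identical closed screw-lid tins of bare metal with a darker ribbed lid, upright cylinder 52 mm in diameter and 66 mm tall; it can be gripped anywhere on its straight side. The point is the centre of the tin, 33 mm above its base; z is the tin's axis, upwards. The tins look alike but differ in weight: the two light ones weigh 0.14 to 0.25 kg, the heaviest 0.44 to 0.56 kg. Which of the three is the heaviest changes from run to run and cannot be seen.
- tin_b_mid (a point): one of three identical closed screw-lid tins of bare metal with a darker ribbed lid, upright cylinder 52 mm in diameter and 66 mm tall; it can be gripped anywhere on its straight side. The point is the centre of the tin, 33 mm above its base; z is the tin's axis, upwards. The tins look alike but differ in weight: the two light ones weigh 0.14 to 0.25 kg, the heaviest 0.44 to 0.56 kg. Which of the three is the heaviest changes from run to run and cannot be seen.
- tin_c_mid (a point): one of three identical closed screw-lid tins of bare metal with a darker ribbed lid, upright cylinder 52 mm in diameter and 66 mm tall; it can be gripped anywhere on its straight side. The point is the centre of the tin, 33 mm above its base; z is the tin's axis, upwards. The tins look alike but differ in weight: the two light ones weigh 0.14 to 0.25 kg, the heaviest 0.44 to 0.56 kg. Which of the three is the heaviest changes from run to run and cannot be seen.
- tray: fixed shallow organiser tray of white plastic, 90 x 258 x 14 mm, open on top, with two dividers that make three bays in a row. Origin at the centre of its underside, on the chest top; y is the direction of the row (long side), x across it, z up. Walls and floor are 5 mm thick.
- bay_left (a point): centre of the inner floor of the tray's left bay (83 mm along the tray's +y from its middle), 5 mm above the chest top. The bay is about 79 mm (along the row) by 80 mm; its rims and dividers rise 9 mm above its floor. Axes as the tray's.
- bay_mid (a point): centre of the inner floor of the tray's middle bay (at the tray's middle), 5 mm above the chest top. The bay is about 79 mm (along the row) by 80 mm; its rims and dividers rise 9 mm above its floor. Axes as the tray's.
- bay_right (a point): centre of the inner floor of the tray's right bay (83 mm along the tray's -y from its middle), 5 mm above the chest top. The bay is about 79 mm (along the row) by 80 mm; its rims and dividers rise 9 mm above its floor. Axes as the tray's.
- cup: bystander: thin white rinse cup, 65 mm across the rim and 70 mm tall; origin at the centre of its base. Leave alone.
- ink: bystander: small white ink dropper bottle with an orange label and black cap, 29 mm in diameter and 96 mm tall; origin at the centre of its base. Leave alone.
- jar: bystander: glass jar with a red screw lid, 63 mm in diameter and 55 mm tall; origin at the centre of its base. Leave alone.
- tip_tin: obstacle: open instrument tin, fixed, always in the same place behind the tins; box 103 x 180 x 36 mm (x, y, z), its lid standing open at the far side up to 135 mm above the chest top. Origin at the centre of its underside. Things carried past it must stay in front of it or above it.
There are look-alikes about, which are no part of the job. Leave any yellow look-alike of the part that bears tin_a_mid alone.

How it is judged (in metres and radians):
On the way:
1. all three tins stand upright side by side in the tray, one in each bay (x of tin_a_mid in the frame of tray between -0.022 and 0.022 m and y of tin_a_mid in the frame of tray between -0.125 and 0.125 m and z of tin_a_mid in the frame of tray between 0.034 and 0.042 m and angle between each of tin_a_mid, tin_b_mid, tin_c_mid's own z axis and vertical below 0.1 rad and x of tin_b_mid in the frame of tray between -0.022 and 0.022 m and y of tin_b_mid in the frame of tray between -0.125 and 0.125 m and z of tin_b_mid in the frame of tray between 0.034 and 0.042 m and x of tin_c_mid in the frame of tray between -0.022 and 0.022 m and y of tin_c_mid in the frame of tray between -0.125 and 0.125 m and z of tin_c_mid in the frame of tray between 0.034 and 0.042 m), for 0.2 s.
At the end, for the whole second after the job is handed in: The heaviest tin is gripped, its centre over 15 cm above the chest top, within 0.3 rad of upright, slower than 3 cm/s, touching no tray or other tin; the two light ones (each presses on the tray with under 3.4 N) stand upright in their bays, clear of the fingers ((((x of tin_b_mid in the frame of tray between -0.022 and 0.022 m and y of tin_b_mid in the frame of tray between -0.125 and 0.125 m and z of tin_b_mid in the frame of tray between 0.034 and 0.042 m and angle between tin_b_mid's own z axis and vertical below 0.1 rad and contact force between tin_b and the fingers below 0.1 N and contact force between tin_b and tray between 0.5 and 3.4 N) and (x of tin_c_mid in the frame of tray between -0.022 and 0.022 m and y of tin_c_mid in the frame of tray between -0.125 and 0.125 m and z of tin_c_mid in the frame of tray between 0.034 and 0.042 m and angle between tin_c_mid's own z axis and vertical below 0.1 rad and contact force between tin_c and the fingers below 0.1 N and contact force between tin_c and tray between 0.5 and 3.4 N) and height (world z) of tin_a_mid above 0.15 m and angle between tin_a_mid's own z axis and vertical below 0.3 rad and linear speed of tin_a below 0.03 m/s and contact force between tin_a and the fingers above 2 N and distance between the grasp point and tin_a_mid below 0.06 m and contact force between tin_a and tray below 0.1 N and contact force between tin_a and tin_b below 0.1 N and contact force between tin_a and tin_c below 0.1 N) or ((x of tin_a_mid in the frame of tray between -0.022 and 0.022 m and y of tin_a_mid in the frame of tray between -0.125 and 0.125 m and z of tin_a_mid in the frame of tray between 0.034 and 0.042 m and angle between tin_a_mid's own z axis and vertical below 0.1 rad and contact force between tin_a and the fingers below 0.1 N and contact force between tin_a and tray between 0.5 and 3.4 N) and (x of tin_c_mid in the frame of tray between -0.022 and 0.022 m and y of tin_c_mid in the frame of tray between -0.125 and 0.125 m and z of tin_c_mid in the frame of tray between 0.034 and 0.042 m and angle between tin_c_mid's own z axis and vertical below 0.1 rad and contact force between tin_c and the fingers below 0.1 N and contact force between tin_c and tray between 0.5 and 3.4 N) and height (world z) of tin_b_mid above 0.15 m and angle between tin_b_mid's own z axis and vertical below 0.3 rad and linear speed of tin_b below 0.03 m/s and contact force between tin_b and the fingers above 2 N and distance between the grasp point and tin_b_mid below 0.06 m and contact force between tin_b and tray below 0.1 N and contact force between tin_b and tin_a below 0.1 N and contact force between tin_b and tin_c below 0.1 N) or ((x of tin_a_mid in the frame of tray between -0.022 and 0.022 m and y of tin_a_mid in the frame of tray between -0.125 and 0.125 m and z of tin_a_mid in the frame of tray between 0.034 and 0.042 m and angle between tin_a_mid's own z axis and vertical below 0.1 rad and contact force between tin_a and the fingers below 0.1 N and contact force between tin_a and tray between 0.5 and 3.4 N) and (x of tin_b_mid in the frame of tray between -0.022 and 0.022 m and y of tin_b_mid in the frame of tray between -0.125 and 0.125 m and z of tin_b_mid in the frame of tray between 0.034 and 0.042 m and angle between tin_b_mid's own z axis and vertical below 0.1 rad and contact force between tin_b and the fingers below 0.1 N and contact force between tin_b and tray between 0.5 and 3.4 N) and height (world z) of tin_c_mid above 0.15 m and angle between tin_c_mid's own z axis and vertical below 0.3 rad and linear speed of tin_c below 0.03 m/s and contact force between tin_c and the fingers above 2 N and distance between the grasp point and tin_c_mid below 0.06 m and contact force between tin_c and tray below 0.1 N and contact force between tin_c and tin_a below 0.1 N and contact force between tin_c and tin_b below 0.1 N))); the arm keeps its last pose, push and grip.
It fails at once if a bystander (cup, ink bottle, jar) is moved more than 3 cm (distance of any of cup, ink, jar from where it was at the start of the episode above 0.03 m).
It fails at once if a tin is tipped over (more than 0.8 rad) (angle between any of tin_a_mid, tin_b_mid, tin_c_mid's own z axis and vertical above 0.8 rad).
It also fails if it takes over 72 s, if anything falls off the work surface, if the arm or the gripper's body presses on something with over 40 N, if the wrist force passes 120 N, or if a joint passes its speed limit or range.

## Working session

There is one attempt and no reset: what is moved stays moved. The work goes in short steps, Python scripts to look and compute and a tool call to move; the robot and the scene stay as the last step left them, time stands still between calls to the robot, and variables do not carry over. Pictures are saved under pics/ and viewed, and the job is handed in when it is done.

Besides the shell and the picture viewer there is one more tool, called after "Call:" in YAML: its name, and indented under it one key for each argument. send_rows: Moves the arm, as the interface text tells. Its arguments: {"type":"object","properties":{"dp":{"type":"array"},"spin":{"type":"array"},"grip":{"type":"array"},"force":{"type":"number"}},"required":["dp","spin","grip"]}

```bash
ls; mkdir -p pics; python3 - <<'E'
from workcell import env
import cv2,numpy as np
s=env.get_state();print(s)
for n in("top","side","wrist"):
    im,d=env.get_image(n);cv2.imwrite(f"pics/{n}0.png",im[:,:,::-1]);np.save(f"{n}0.npy",d)
    np.save(f"{n}0im.npy",im)
    ci=env.camera_info(n);print(n,{k:np.round(v,3).tolist() if not isinstance(v,str) else v for k,v in ci.items()})
E
```

```text
pics
{'time': 0.0, 'qpos': array([-1.39982610e+00,  2.59353402e-01,  1.53614280e+00,  1.31056767e-05,
        1.34796671e+00, -2.02779686e-01]), 'dq': array([-0.00013712,  0.0012123 ,  0.00022972,  0.00032025, -0.00181282,
        0.0006579 ]), 'joint_torque': array([ 2.71315439e-04, -4.46030581e+01, -2.90571356e+01, -2.45651045e-04,
        1.16835741e-02,  1.31953200e-05]), 'tcp_pos': array([ 200.75200847, -511.46885354,  230.44512057]), 'tcp_rot': array([-1.78040718,  1.56892603,  1.73493247]), 'force': array([-0.21678337,  0.33497742,  0.59799507]), 'torque': array([ 0.02400541, -0.02750926, -0.00997752]), 'opening': 85.11170770903303}
top {'K': [[381.06, 0.0, 250.652], [0.0, 381.06, 189.455], [0.0, 0.0, 1.0]], 'pose': [[0.007, -0.987, 0.158, 421.026], [-1.0, -0.01, -0.019, 56.494], [0.02, -0.158, -0.987, 1270.434], [0.0, 0.0, 0.0, 1.0]]}
side {'K': [[417.445, 0.0, 255.104], [0.0, 417.445, 201.587], [0.0, 0.0, 1.0]], 'pose': [[-0.952, -0.17, 0.254, 334.813], [-0.305, 0.545, -0.781, 888.3], [-0.005, -0.821, -0.571, 674.345], [0.0, 0.0, 0.0, 1.0]]}
wrist {'K': [[297.319, 0.0, 258.119], [0.0, 297.319, 188.592], [0.0, 0.0, 1.0]], 'tool_from_camera': [[-0.0, -0.274, 0.962, -143.206], [1.0, -0.001, 0.0, -0.636], [0.001, 0.962, 0.274, -69.353], [0.0, 0.0, 0.0, 1.0]]}
```

View pics/top0.png

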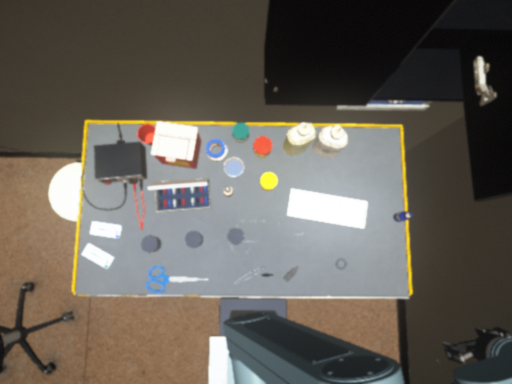

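View pics/side0.png

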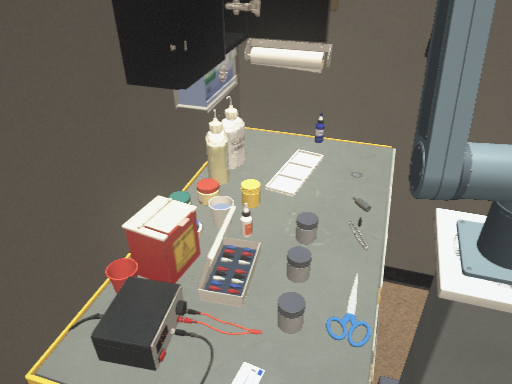

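View pics/wrist0.png

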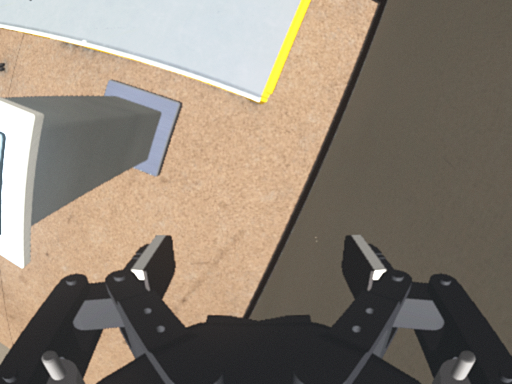

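Top view: three grey tins with dark lids are at about (151,244), (194,239) and (236,236). The yellow look-alike is at (269,181), and the white tray with two dividers is at (328,208). The cup (233,167), ink bottle (228,190) and jar (262,146) are behind the tins. The dark-lidded metal tins fit the description and the yellow one does not. I'll measure the positions next.

```bash
cat > h.py <<'E'
import cv2,numpy as np
from workcell import env
def ray(n,u,v,z):
    ci=env.camera_info(n);K=np.array(ci["K"]);P=np.array(ci["pose"])
    d=P[:3,:3]@np.linalg.solve(K,[u,v,1.]);o=P[:3,3]
    return o+d*(z-o[2])/d[2]
def pt(n,u,v,dep):
    ci=env.camera_info(n);K=np.array(ci["K"]);P=np.array(ci["pose"])
    return P[:3,:3]@(np.linalg.solve(K,[u,v,1.])*dep)+P[:3,3]
def cloud(n,d):
    ci=env.camera_info(n);K=np.array(ci["K"]);P=np.array(ci["pose"])
    v,u=np.mgrid[:384,:512];r=np.stack([u,v,np.ones_like(u)],-1)@np.linalg.inv(K).T*d[...,None]
    return r@P[:3,:3].T+P[:3,3]
E
python3 - <<'E'
from h import *
im=np.load("top0im.npy");d=np.load("top0.npy");C=cloud("top",d)
hsv=cv2.cvtColor(im,cv2.COLOR_RGB2HSV)
cv2.imwrite("pics/crop0.png",cv2.resize(im[120:300,130:380,::-1],None,fx=3,fy=3,interpolation=cv2.INTER_CUBIC))
for (u,v) in [(151,244),(194,239),(236,236),(269,181),(233,167),(228,190),(262,146)]:
    w=C[v-14:v+15,u-14:u+15].reshape(-1,3);w=w[np.isfinite(w).all(1)]
    zc=C[v-1:v+2,u-1:u+2,2]
    h=np.median(zc)
    m=w[np.abs(w[:,2]-h)<8]
    mn,mx=m.min(0),m.max(0)
    print((u,v),"z",h.round(1),"ctr",((mn+mx)/2).round(1)[:2],"mean",m.mean(0).round(1)[:2],"ext",(mx-mn).round(1)[:2])
# table plane
print("table z",[C[v,u,2].round(1) for u,v in[(270,230),(120,200),(380,250),(200,260)]])
m=((hsv[...,2]>200)&(hsv[...,1]<40)).astype(np.uint8)
sub=np.zeros_like(m);sub[175:240,275:380]=m[175:240,275:380]
sub=cv2.morphologyEx(sub,cv2.MORPH_CLOSE,np.ones((5,5)))
c=max(cv2.findContours(sub,0,2)[0],key=cv2.contourArea)
P=np.array([ray("top",*q[0],14)[:2] for q in c.astype(float)],np.float32)
print("tray",cv2.minAreaRect(P), cv2.minAreaRect(c))
# side-view dark lids
E
```

```text
(151, 244) z 67.7 ctr [440.5 349.2] mean [440.5 348.9] ext [52.6 50.1]
(194, 239) z 67.4 ctr [455.4 212.9] mean [455.6 213.6] ext [49.8 50.1]
(236, 236) z 67.2 ctr [465.8  81.5] mean [466.3  81.2] ext [50.  50.3]
(269, 181) z 66.0 ctr [645.5 -22.5] mean [644.7 -23.1] ext [52.7 51.5]
(233, 167) z 50.0 ctr [689.8  89.8] mean [689.2  90.4] ext [52.9 55.8]
(228, 190) z 80.4 ctr [629.9  99.5] mean [617.6 104.8] ext [52.  31.4]
(262, 146) z 55.4 ctr [771.4   5.2] mean [764.4  -3.2] ext [75.7 76.2]
table z [np.float64(4.4), np.float64(1.5), np.float64(1.9), np.float64(1.5)]
tray ((562.439453125, -223.06024169921875), (266.62164306640625, 100.04107666015625), 81.00296783447266) ((327.4729919433594, 208.16213989257812), (80.55550384521484, 29.75621223449707), 9.462322235107422)
```

```bash
python3 - <<'E'
from h import *
im=np.load("side0im.npy");d=np.load("side0.npy");C=cloud("side",d)
for (u,v) in [(307,219),(299,256),(291,302)]:
    w=C[v-20:v+25,u-22:u+23].reshape(-1,3);m=w[(w[:,2]>60)&(w[:,2]<75)]
    mn,mx=m.min(0),m.max(0);print((u,v),C[v,u].round(1),((mn+mx)/2).round(1),(mx-mn).round(1))
hsv=cv2.cvtColor(im,cv2.COLOR_RGB2HSV)
m=((hsv[...,2]>170)&(hsv[...,1]<40)).astype(np.uint8)
sub=np.zeros_like(m);sub[140:200,260:330]=m[140:200,260:330]
sub=cv2.morphologyEx(sub,cv2.MORPH_CLOSE,np.ones((9,9)))
c=max(cv2.findContours(sub,0,2)[0],key=cv2.contourArea)
P=np.array([ray("side",*q[0],14)[:2] for q in c.astype(float)],np.float32)
print("tray side",cv2.minAreaRect(P))
E
```

```text
(307, 219) [463.1  91.1  67.3] [463.7  82.5  64.5] [51.5 54.   8.5]
(299, 256) [452.9 220.8  63.5] [453.5 213.8  64.3] [51.7 54.6  8.4]
(291, 302) [438.1 354.5  66.9] [438.1 350.4  64.2] [52.1 52.4  8.2]
tray side ((585.02685546875, -226.39524841308594), (183.17771911621094, 357.3478088378906), 0.4011519253253937)
```

View pics/crop0.png

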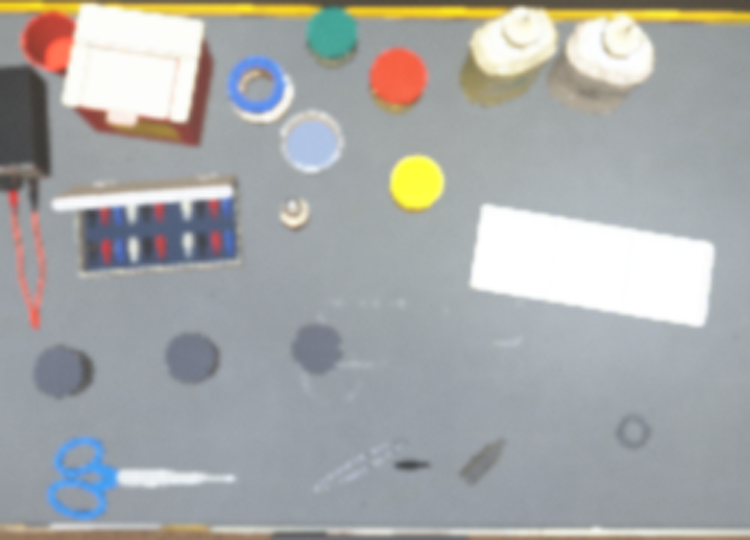

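Blobs and depth agree between the two views to within about 3 mm: tins at about (439,350), (454,213) and (465,82), lid height about 66. The tray is near (562,-223) with its row along (0.156,0.988). Next I'll work out the tool axes and how far to go.

```bash
cat >> h.py <<'E'
from scipy.spatial.transform import Rotation as Ro
def tool():
    s=env.get_state();return s,np.array(s["tcp_pos"]),Ro.from_euler("xyz",s["tcp_rot"]).as_matrix()
def go(x,y,z,jaw=None):
    s,p,R=tool();print("t",round(s["time"],2),"tcp",p.round(1),"F",np.round(s["force"],2),"open",round(s["opening"],1))
    print("x",R[:,0].round(3),"y",R[:,1].round(3),"z",R[:,2].round(3))
    print("tool shift",(R.T@(np.array([x,y,z])-p)).round(1))
    if jaw is not None:
        # spin about tool x: want y axis angle = jaw deg mod 180
        best=[]
        for k in(0,180,-180):
            t=np.radians(jaw+k);v=R.T@[np.cos(t),np.sin(t),0];best.append(np.degrees(np.arctan2(v[2],v[1])))
        print("spins",np.round(best,1))
E
python3 -c "
from h import *
go(465,82,150,-9)"
```

```text
t 0.15 tcp [ 200.8 -511.6  230.7] F [1.38 0.18 0.24] open 85.5
x [-0.     0.001 -1.   ] y [ 0.365 -0.931 -0.001] z [-0.931 -0.365 -0.   ]
tool shift [  81.4 -456.  -462.7]
spins [-59.6 120.4 120.4]
```

Call:
send_rows:
  dp:
    - [8,0,0]
    - [8,0,0]
    - [8,0,0]
    - [8,0,0]
    - [8,0,0]
    - [8,0,0]
    - [8,0,0]
    - [8,0,0]
    - [8,0,0]
    - [0,0,0]
  spin: [-6.6,-6.6,-6.6,-6.6,-6.6,-6.6,-6.6,-6.6,-6.6,0]
  grip: [1,1,1,1,1,1,1,1,1,1]
  force: 40

```text
time: 0.98
tcp_pos: [200.6, -510.7, 157.4]
tcp_rot: [-2.815, 1.567, 1.741]
force: [-0.4, 0.6, 0.3]
opening: 85.2
```

```bash
python3 -c "
from h import *
go(465,82,150,-9)
C=cloud('top',np.load('top0.npy'))
w=C[:,:220].reshape(-1,3)
w=w[(w[:,2]>25)&(w[:,2]<55)&(w[:,0]>480)&(w[:,0]<640)&(w[:,1]>60)&(w[:,1]<330)]
print(np.percentile(w,[1,5,50,95,99],axis=0).round(0))
"
```

```text
t 0.98 tcp [ 200.6 -510.7  157.4] F [-0.39  0.62  0.28] open 85.2
x [-0.001  0.004 -1.   ] y [ 0.988 -0.156 -0.001] z [-0.156 -0.988 -0.004]
tool shift [   9.4  168.9 -626.6]
spins [   0. -180. -180.]
[[546. 168.  26.]
 [546. 169.  27.]
 [557. 220.  32.]
 [633. 324.  36.]
 [638. 330.  44.]]
```

Call:
send_rows:
  dp:
    - [0,10.5,-39]
    - [0,10.5,-39]
    - [0,10.5,-39]
    - [0,10.5,-39]
    - [0,10.5,-39]
    - [0,10.5,-39]
    - [0,10.5,-39]
    - [0,10.5,-39]
    - [0,10.5,-39]
    - [0,10.5,-39]
  spin: [0,0,0,0,0,0,0,0,0,0]
  grip: [1,1,1,1,1,1,1,1,1,1]

```text
time: 1.82
tcp_pos: [367.2, -142.1, 160.0]
tcp_rot: [1.109, 1.57, -0.627]
force: [1.3, -0.4, 0.2]
opening: 85.2
```

Call:
send_rows:
  dp:
    - [0,10.5,-39]
    - [0,10.5,-39]
    - [0,10.5,-39]
    - [0,10.5,-39]
    - [0,10.5,-39]
    - [0,10.5,-39]
    - [0,0,0]
    - [0,0,0]
  spin: [0,0,0,0,0,0,0,0]
  grip: [1,1,1,1,1,1,1,1]

```text
time: 2.48
tcp_pos: [466.6, 79.2, 159.4]
tcp_rot: [0.56, 1.571, -1.169]
force: [0.1, -0.9, 0.5]
opening: 85.4
```

```bash
python3 -c "
from h import *
go(465,82,20,-9)
im,d=env.get_image('wrist');cv2.imwrite('pics/w1.png',im[:,:,::-1])
"
```

```text
t 2.48 tcp [466.6  79.2 159.4] F [ 0.06 -0.91  0.46] open 85.4
x [ 0. -0. -1.] y [ 0.987 -0.158  0.   ] z [-0.158 -0.987  0.   ]
tool shift [139.4  -2.   -2.5]
spins [-1.000e-01  1.799e+02  1.799e+02]
```

View pics/w1.png

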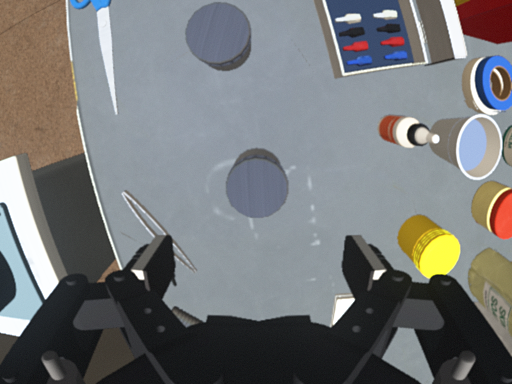

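The wrist view shows the tin centred on the jaws, with its lid at (257,188). A ray through that pixel gives a tool shift of about (y -1.5, z -2), which agrees with the top camera, so I'll descend.

Call:
send_rows:
  dp:
    - [25,-2,-2]
    - [30,0,0]
    - [30,0,0]
    - [25,0,0]
    - [18,0,0]
    - [11,0,0]
    - [0,0,0]
    - [0,0,0]
  spin: [0,0,0,0,0,0,0,0]
  grip: [1,1,1,1,1,1,1,1]

```text
time: 3.2
tcp_pos: [464.0, 78.0, 20.2]
tcp_rot: [-1.356, 1.569, -3.09]
force: [0.0, 0.1, 0.4]
opening: 85.6
```

Call:
send_rows:
  dp:
    - [0,0,0]
    - [0,0,0]
    - [0,0,0]
    - [0,0,0]
    - [0,0,0]
    - [0,0,0]
    - [0,0,0]
    - [0,0,0]
  spin: [0,0,0,0,0,0,0,0]
  grip: [0,0,0,0,0,0,0,0]
  force: 50

```text
time: 3.87
tcp_pos: [465.4, 79.2, 21.8]
tcp_rot: [1.421, 1.568, -0.31]
force: [-1.4, -1.9, 7.6]
opening: 51.2
```

Call:
send_rows:
  dp:
    - [-8,0,0]
    - [-20,0,0]
    - [-25,0,0]
    - [-25,0,0]
    - [-20,0,0]
    - [-10,0,0]
    - [0,0,0]
    - [0,0,0]
    - [0,0,0]
    - [0,0,0]
  spin: [0,0,0,0,0,0,0,0,0,0]
  grip: [0,0,0,0,0,0,0,0,0,0]

```text
time: 4.7
tcp_pos: [463.7, 79.6, 127.3]
tcp_rot: [-1.49, 1.569, 3.062]
force: [0.7, -1.0, -0.9]
opening: 51.2
```

```bash
python3 -c "
from h import *
F=[]
for i in range(6):
    im,d=env.get_image('top' if i%2 else 'wrist');F.append(env.get_state()['force'])
    cv2.imwrite('pics/%d_2.png'%(i%2),im[:,:,::-1])
print(np.round(F,1),np.mean(F,0))
go(549,-305,120,-9)
"
```

```text
[[-0.3 -0.6 -1.8]
 [ 0.5 -0.2 -1.7]
 [-0.1  0.5 -1.7]
 [ 0.1  0.4 -1.2]
 [-0.1 -0.4 -1.4]
 [ 0.4 -0.2 -1.4]] [ 0.048679   -0.09369427 -1.54655539]
t 5.0 tcp [464.4  79.5 127.8] F [ 0.36 -0.22 -1.37] open 51.1
x [-0.001  0.    -1.   ] y [ 0.987 -0.16  -0.001] z [-0.16  -0.987  0.   ]
tool shift [  7.7 144.9 366. ]
spins [ -0.2 179.8 179.8]
```

View pics/0_2.png

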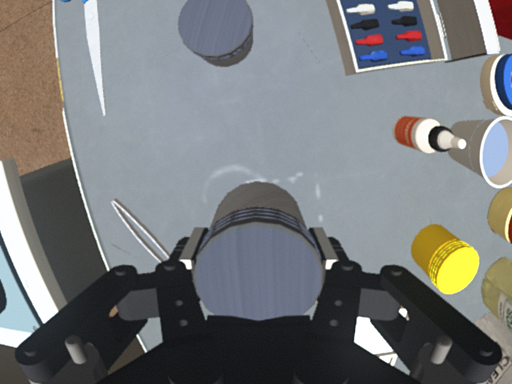

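The tin is held upright, and the force reads about -1.5 N against +0.4 N empty, so about 2 N: a light one. It goes to the right bay.

Call:
send_rows:
  dp:
    - [0,8,20]
    - [0,14,36]
    - [0,15.5,39]
    - [0,15.5,39]
    - [0,15.5,39]
    - [0,15.5,39]
    - [0,15.5,39]
    - [0,15.5,39]
    - [0,15.5,39]
    - [0,14.5,37]
  spin: [0,0,0,0,0,0,0,0,0,0]
  grip: [0,0,0,0,0,0,0,0,0,0]

```text
time: 5.83
tcp_pos: [548.9, -305.3, 127.9]
tcp_rot: [-2.071, 1.571, 2.481]
force: [0.7, 0.2, -1.5]
opening: 51.2
```

Call:
send_rows:
  dp:
    - [0,0,0]
    - [0,0,0]
    - [0,0,0]
  spin: [0,0,0]
  grip: [0,0,0]

```text
time: 6.08
tcp_pos: [548.3, -302.6, 127.4]
tcp_rot: [-2.266, 1.569, 2.285]
force: [0.2, -0.4, -1.2]
opening: 51.3
```

```bash
python3 -c "
from h import *
im,d=env.get_image('wrist');cv2.imwrite('pics/w3.png',im[:,:,::-1])
im,d=env.get_image('side');cv2.imwrite('pics/s3.png',im[:,:,::-1])
go(549,-305,26,-9)
"
```

```text
t 6.18 tcp [ 548.5 -301.4  127.9] F [ 0.22  0.18 -2.38] open 50.9
x [-0.001  0.001 -1.   ] y [ 0.987 -0.159 -0.001] z [-0.159 -0.987 -0.001]
tool shift [101.9   1.2   3.5]
spins [-1.000e-01  1.799e+02  1.799e+02]
```

View pics/w3.png

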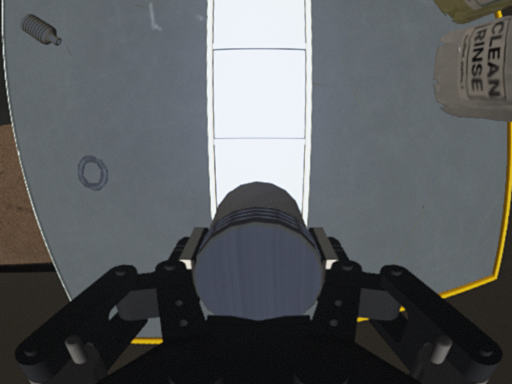

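View pics/s3.png

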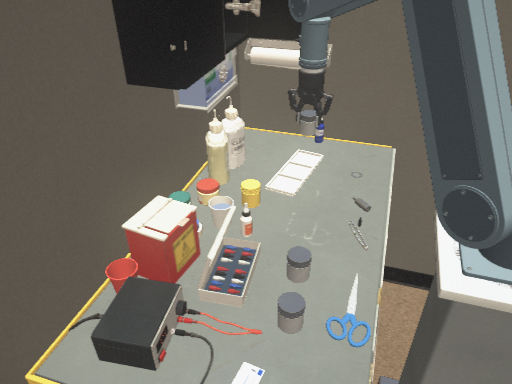

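The wrist view shows the tray aligned with the tool, dividers at rows 49 and 138 and its edges at columns 211 and 309. I'll use the dividers to check the bay position.

```bash
cat >> h.py <<'E'
def wray(u,v,z,p=None,R=None):
    if p is None: _,p,R=tool()
    ci=env.camera_info("wrist");K=np.array(ci["K"]);T=np.array(ci["tool_from_camera"])
    a=np.array([(u-K[0,2])/K[0,0],(v-K[1,2])/K[1,1]]);r=np.hypot(*a)
    d=np.array([*(a/max(r,1e-9)*np.sin(r)),np.cos(r)])
    d=R@(T[:3,:3]@d);o=p+R@T[:3,3]
    return o+d*(z-o[2])/d[2]
E
python3 -c "
from h import *
s,p,R=tool()
t=lambda q:(R.T@(q-p)).round(1)
for u,v in[(215,49),(306,48),(213,138),(306,138),(261,49),(260,138)]:
    q=wray(u,v,14);print((u,v),q.round(1),'tool',t(q))
"
```

```text
(215, 49) [ 530.8 -176.2   14. ] tool [ 114.1  -37.3 -120.8]
(306, 48) [ 607.9 -187.5   14. ] tool [ 114.    40.6 -121.8]
(213, 138) [ 515.8 -253.    14. ] tool [114.  -39.8 -42.5]
(306, 138) [ 596.  -265.9   14. ] tool [113.9  41.4 -42.5]
(261, 49) [ 569.5 -183.3   14. ] tool [ 114.1    2.1 -119.9]
(260, 138) [ 556.3 -259.9   14. ] tool [114.    1.2 -42.2]
```

Call:
send_rows:
  dp:
    - [20,1,2]
    - [28,0,0]
    - [25,0,0]
    - [15,0,0]
    - [8,0,0]
    - [4,0,0]
    - [2,0,0]
    - [1,0,0]
    - [0,0,0]
    - [0,0,0]
  spin: [0,0,0,0,0,0,0,0,0,0]
  grip: [0,0,0,0,0,0,0,0,0,0]

```text
time: 7.02
tcp_pos: [550.5, -305.3, 26.8]
tcp_rot: [1.106, 1.568, -0.625]
force: [-0.2, 1.5, 2.2]
opening: 51.2
```

```bash
python3 -c "
from h import *
s,p,R=tool();print(p,s['force'])"
```

```text
[ 550.53192801 -305.34416035   26.84604776] [-0.19527465  1.52690146  2.15251099]
```

Contact is felt: the force went from -2 N to +2 N at TCP z 26.8. Release and rise.

Call:
send_rows:
  dp:
    - [0,0,0]
    - [0,0,0]
    - [0,0,0]
    - [0,0,0]
    - [0,0,0]
    - [-20,0,0]
    - [-30,0,0]
    - [-35,0,0]
    - [-25,0,0]
    - [-15,0,0]
  spin: [0,0,0,0,0,0,0,0,0,0]
  grip: [1,1,1,1,1,1,1,1,1,1]

```text
time: 7.85
tcp_pos: [550.8, -306.1, 154.1]
tcp_rot: [1.042, 1.566, -0.689]
force: [0.5, -0.7, -0.1]
opening: 85.6
```

```bash
python3 -c "
from h import *
im,d=env.get_image('side');cv2.imwrite('pics/s4.png',im[:,:,::-1])
go(454.5,212,150,-9)
"
```

```text
t 7.9 tcp [ 551.8 -306.8  156.4] F [ 0.45 -0.79  1.2 ] open 85.5
x [ 0.007 -0.006 -1.   ] y [ 0.987 -0.16   0.008] z [-0.16  -0.987  0.004]
tool shift [   2.8 -178.9 -496.7]
spins [ -0.2 179.8 179.8]
```

View pics/s4.png

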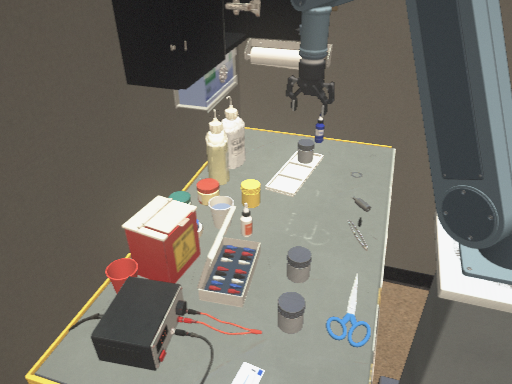

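The first tin stands in the right bay at (306,152). On to the middle tin.

Call:
send_rows:
  dp:
    - [0,-10,-25]
    - [0,-14,-39]
    - [0,-14,-39]
    - [0,-14,-39]
    - [0,-14,-39]
    - [0,-14,-39]
    - [0,-14,-39]
    - [0,-14,-39]
    - [0,-14,-39]
    - [0,-14,-39]
  spin: [0,0,0,0,0,0,0,0,0,0]
  grip: [1,1,1,1,1,1,1,1,1,1]

```text
time: 8.73
tcp_pos: [474.4, 89.5, 150.0]
tcp_rot: [-1.557, 1.571, 2.994]
force: [0.6, 0.8, -0.1]
opening: 85.5
```

Call:
send_rows:
  dp:
    - [0,-14,-39]
    - [0,-14,-39]
    - [0,-14,-39]
    - [0,0,0]
    - [0,0,0]
    - [0,0,0]
  spin: [0,0,0,0,0,0]
  grip: [1,1,1,1,1,1]

```text
time: 9.23
tcp_pos: [452.3, 209.8, 149.9]
tcp_rot: [-0.462, 1.57, -2.192]
force: [-0.6, -0.7, 0.2]
opening: 85.2
```

```bash
python3 -c "
from h import *
go(454.5,212,20,-9)
im,d=env.get_image('wrist');cv2.imwrite('pics/w5.png',im[:,:,::-1])
"
```

```text
t 9.23 tcp [452.3 209.8 149.9] F [-0.61 -0.67  0.16] open 85.2
x [-0.001 -0.001 -1.   ] y [ 0.987 -0.158 -0.   ] z [-0.158 -0.987  0.001]
tool shift [129.9   1.9  -2.6]
spins [-1.000e-01  1.799e+02  1.799e+02]
```

View pics/w5.png

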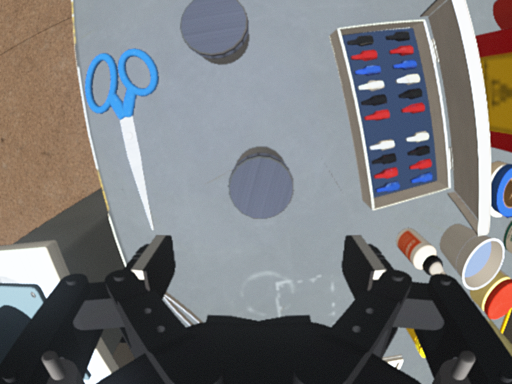

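Call:
send_rows:
  dp:
    - [20,2,-3]
    - [30,0,0]
    - [30,0,0]
    - [25,0,0]
    - [16,0,0]
    - [9,0,0]
    - [0,0,0]
    - [0,0,0]
  spin: [0,0,0,0,0,0,0,0]
  grip: [1,1,1,1,1,1,1,1]

```text
time: 9.95
tcp_pos: [455.6, 211.6, 20.4]
tcp_rot: [-0.886, 1.57, -2.619]
force: [1.1, -0.0, -0.0]
opening: 85.5
```

Call:
send_rows:
  dp:
    - [0,0,0]
    - [0,0,0]
    - [0,0,0]
    - [0,0,0]
    - [0,0,0]
    - [0,0,0]
    - [0,0,0]
    - [0,0,0]
  spin: [0,0,0,0,0,0,0,0]
  grip: [0,0,0,0,0,0,0,0]

```text
time: 10.62
tcp_pos: [455.9, 212.8, 21.7]
tcp_rot: [1.831, 1.568, 0.1]
force: [-1.2, -0.9, 6.2]
opening: 50.1
```

Call:
send_rows:
  dp:
    - [-8,0,0]
    - [-20,0,0]
    - [-25,0,0]
    - [-25,0,0]
    - [-20,0,0]
    - [-10,0,0]
    - [0,0,0]
    - [0,0,0]
    - [0,0,0]
    - [0,0,0]
  spin: [0,0,0,0,0,0,0,0,0,0]
  grip: [0,0,0,0,0,0,0,0,0,0]

```text
time: 11.45
tcp_pos: [453.9, 212.4, 126.8]
tcp_rot: [-1.202, 1.568, -2.933]
force: [0.7, -0.1, -1.5]
opening: 49.6
```

```bash
python3 -c "
from h import *
F=[]
for i in range(6):
    im,d=env.get_image('wrist');F.append(env.get_state()['force'])
cv2.imwrite('pics/w6.png',im[:,:,::-1])
print(np.round(F,1)[:,2],np.mean(F,0))
go(562.5,-223,128,-9)
"
```

```text
[-1.1 -2.5 -1.7 -2.4 -1.8 -2. ] [-0.01118279 -0.08551469 -1.91034908]
t 11.75 tcp [454.8 212.6 127.8] F [-0.19 -0.7  -2.02] open 49.7
x [-0.001 -0.    -1.   ] y [ 0.987 -0.16  -0.001] z [-0.16  -0.987  0.   ]
tool shift [-2.000e-01  1.758e+02  4.128e+02]
spins [ -0.2 179.8 179.8]
```

View pics/w6.png

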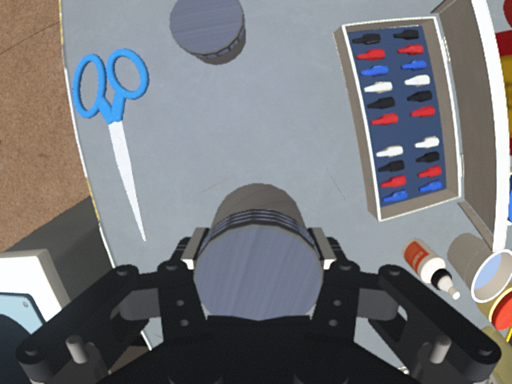

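About 2 N again, so a light tin; the remaining one should be the heavy one. This one goes to the middle bay.

Call:
send_rows:
  dp:
    - [0,10,22]
    - [0,16.5,39]
    - [0,16.5,39]
    - [0,16.5,39]
    - [0,16.5,39]
    - [0,16.5,39]
    - [0,16.5,39]
    - [0,16.5,39]
    - [0,16.5,39]
    - [0,16.5,39]
  spin: [0,0,0,0,0,0,0,0,0,0]
  grip: [0,0,0,0,0,0,0,0,0,0]

```text
time: 12.58
tcp_pos: [550.5, -177.1, 128.2]
tcp_rot: [-2.655, 1.571, 1.897]
force: [1.2, 0.2, -1.4]
opening: 49.6
```

Call:
send_rows:
  dp:
    - [0,16.5,39]
    - [0,0,0]
    - [0,0,0]
    - [0,0,0]
    - [0,0,0]
  spin: [0,0,0,0,0]
  grip: [0,0,0,0,0]

```text
time: 13.0
tcp_pos: [559.8, -214.0, 127.9]
tcp_rot: [-2.175, 1.569, 2.378]
force: [0.6, 0.1, -0.9]
opening: 50.0
```

```bash
python3 -c "
from h import *
im,d=env.get_image('wrist');cv2.imwrite('pics/w7.png',im[:,:,::-1])
go(562.5,-223,26,-9)
"
```

```text
t 13.05 tcp [ 560.  -213.8  128.1] F [-0.31  0.62 -1.82] open 49.5
x [-0.001  0.001 -1.   ] y [ 0.987 -0.158 -0.001] z [-0.158 -0.987 -0.001]
tool shift [102.1   4.    8.7]
spins [-1.000e-01  1.799e+02  1.799e+02]
```

View pics/w7.png

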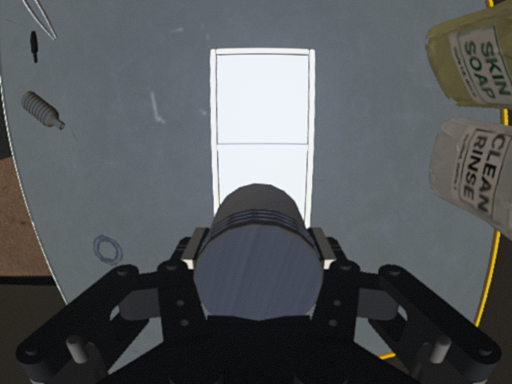

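Call:
send_rows:
  dp:
    - [15,3,6]
    - [28,0,0]
    - [28,0,0]
    - [17,0,0]
    - [8,0,0]
    - [4,0,0]
    - [2,0,0]
    - [1,0,0]
    - [0,0,0]
    - [0,0,0]
  spin: [0,0,0,0,0,0,0,0,0,0]
  grip: [0,0,0,0,0,0,0,0,0,0]

```text
time: 13.88
tcp_pos: [563.5, -222.1, 26.8]
tcp_rot: [1.194, 1.568, -0.536]
force: [0.4, 1.3, 2.2]
opening: 49.5
```

```bash
python3 -c "
from h import *
s,p,R=tool();print(p,s['force'])
im,d=env.get_image('wrist');cv2.imwrite('pics/w8.png',im[:,:,::-1])
im,d=env.get_image('side');cv2.imwrite('pics/s8.png',im[100:228,220:391,::-1].repeat(4,0).repeat(4,1))
"
```

```text
[ 563.4718905  -222.14239751   26.80433821] [0.40744576 1.27198736 2.23276735]
```

View pics/w8.png

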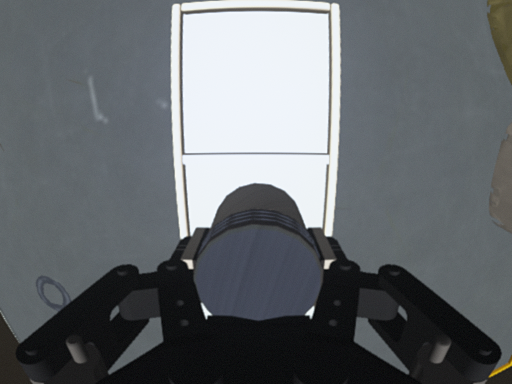

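View pics/s8.png

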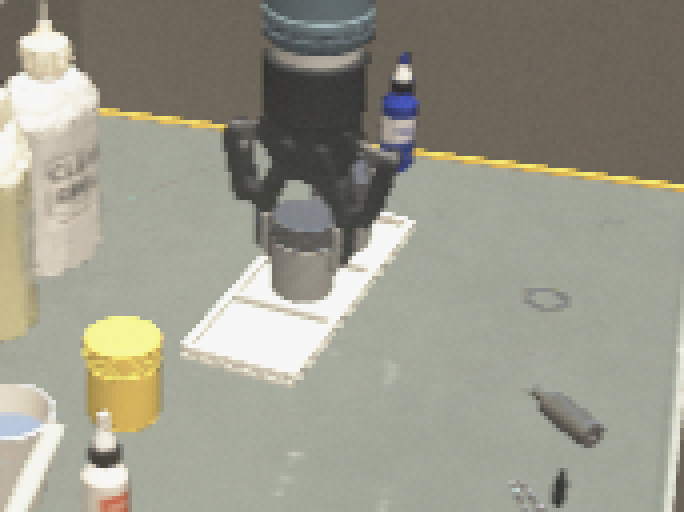

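The tin sits in the middle bay, centred between the dividers and touching the floor (+2.2 N). Release, then go for the last tin.

Call:
send_rows:
  dp:
    - [0,0,0]
    - [0,0,0]
    - [0,0,0]
    - [0,0,0]
    - [0,0,0]
    - [-20,0,0]
    - [-30,0,0]
    - [-35,0,0]
    - [-25,0,0]
    - [-15,0,0]
  spin: [0,0,0,0,0,0,0,0,0,0]
  grip: [1,1,1,1,1,1,1,1,1,1]

```text
time: 14.82
tcp_pos: [563.7, -222.6, 153.9]
tcp_rot: [1.172, 1.566, -0.559]
force: [1.2, -0.7, 0.2]
opening: 85.2
```

```bash
python3 -c "
from h import *
go(439.5,349.5,150,-9)
"
```

```text
t 14.82 tcp [ 563.7 -222.6  153.9] F [ 1.2  -0.68  0.18] open 85.2
x [ 0.004 -0.003 -1.   ] y [ 0.987 -0.16   0.005] z [-0.16  -0.987  0.002]
tool shift [   1.9 -213.9 -545. ]
spins [ -0.2 179.8 179.8]
```

Call:
send_rows:
  dp:
    - [0,-10,-22]
    - [0,-14.5,-37]
    - [0,-14.5,-37]
    - [0,-14.5,-37]
    - [0,-14.5,-37]
    - [0,-14.5,-37]
    - [0,-14.5,-37]
    - [0,-14.5,-37]
    - [0,-14.5,-37]
    - [0,-14.5,-37]
  spin: [0,0,0,0,0,0,0,0,0,0]
  grip: [1,1,1,1,1,1,1,1,1,1]

```text
time: 15.65
tcp_pos: [479.6, 152.8, 150.5]
tcp_rot: [1.766, 1.57, 0.035]
force: [0.4, -0.5, -0.7]
opening: 85.2
```

Call:
send_rows:
  dp:
    - [0,-14.5,-37]
    - [0,-14.5,-37]
    - [0,-14.5,-37]
    - [0,-14.5,-37]
    - [0,-14.5,-37]
    - [0,0,0]
    - [0,0,0]
    - [0,0,0]
  spin: [0,0,0,0,0,0,0,0]
  grip: [1,1,1,1,1,1,1,1]

```text
time: 16.32
tcp_pos: [438.0, 345.0, 150.0]
tcp_rot: [-0.24, 1.57, -1.97]
force: [-0.1, -0.1, -0.4]
opening: 85.5
```

```bash
python3 -c "
from h import *
go(439.5,349.5,20,-9)
im,d=env.get_image('wrist');cv2.imwrite('pics/w9.png',im[:,:,::-1])
"
```

```text
t 16.32 tcp [438. 345. 150.] F [-0.15 -0.13 -0.37] open 85.5
x [-0.    -0.001 -1.   ] y [ 0.987 -0.158 -0.   ] z [-0.158 -0.987  0.001]
tool shift [130.    0.8  -4.8]
spins [-1.000e-01  1.799e+02  1.799e+02]
```

View pics/w9.png

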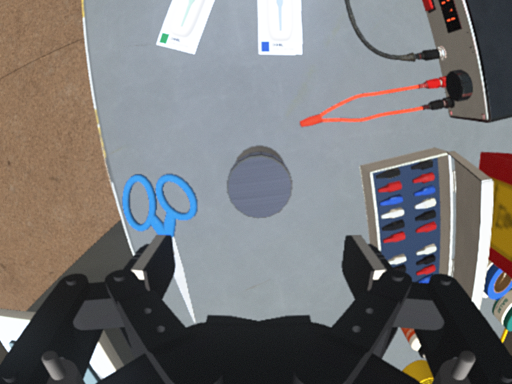

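Call:
send_rows:
  dp:
    - [20,0.5,-5]
    - [30,0,0]
    - [30,0,0]
    - [25,0,0]
    - [16,0,0]
    - [9,0,0]
    - [0,0,0]
    - [0,0,0]
  spin: [0,0,0,0,0,0,0,0]
  grip: [1,1,1,1,1,1,1,1]

```text
time: 17.03
tcp_pos: [440.3, 349.2, 20.6]
tcp_rot: [-0.075, 1.571, -1.808]
force: [0.5, 0.4, -0.2]
opening: 85.5
```

Call:
send_rows:
  dp:
    - [0,0,0]
    - [0,0,0]
    - [0,0,0]
    - [0,0,0]
    - [0,0,0]
    - [0,0,0]
    - [0,0,0]
    - [0,0,0]
  spin: [0,0,0,0,0,0,0,0]
  grip: [0,0,0,0,0,0,0,0]
  force: 70

```text
time: 17.7
tcp_pos: [440.4, 350.7, 22.0]
tcp_rot: [2.168, 1.568, 0.438]
force: [-0.2, -1.2, 6.0]
opening: 50.1
```

Call:
send_rows:
  dp:
    - [-8,0,0]
    - [-20,0,0]
    - [-25,0,0]
    - [-25,0,0]
    - [-20,0,0]
    - [-10,0,0]
    - [0,0,0]
    - [0,0,0]
    - [0,0,0]
    - [0,0,0]
  spin: [0,0,0,0,0,0,0,0,0,0]
  grip: [0,0,0,0,0,0,0,0,0,0]

```text
time: 18.53
tcp_pos: [438.4, 349.6, 126.5]
tcp_rot: [-0.943, 1.567, -2.674]
force: [0.2, -0.9, -6.0]
opening: 50.0
```

```bash
python3 -c "
from h import *
F=[]
for i in range(6):
    im,d=env.get_image('wrist');F.append(env.get_state()['force'])
cv2.imwrite('pics/w10.png',im[:,:,::-1])
print(np.round(F,1)[:,2],np.mean(F,0))
go(575.5,-141,128,-9)
"
```

```text
[-4.6 -5.2 -4.5 -4.5 -4.7 -3.9] [-0.15683834 -0.02981074 -4.58295374]
t 18.83 tcp [439.4 350.1 127.8] F [ 0.16  0.82 -3.92] open 50.1
x [-0.001 -0.    -1.   ] y [ 0.987 -0.16  -0.001] z [-0.16  -0.987  0.001]
tool shift [-1.000e-01  2.127e+02  4.630e+02]
spins [ -0.2 179.8 179.8]
```

View pics/w10.png

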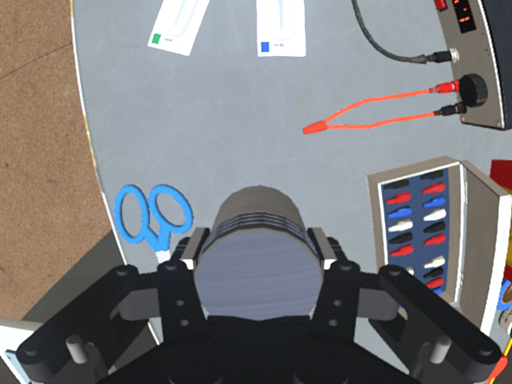

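The force reads -4.6 N, so this is the heavy tin. It goes to the left bay.

Call:
send_rows:
  dp:
    - [0,9,20]
    - [0,16.5,36]
    - [0,16.5,36]
    - [0,16.5,36]
    - [0,16.5,36]
    - [0,16.5,36]
    - [0,16.5,36]
    - [0,16.5,36]
    - [0,16.5,36]
    - [0,16.5,36]
  spin: [0,0,0,0,0,0,0,0,0,0]
  grip: [0,0,0,0,0,0,0,0,0,0]

```text
time: 19.67
tcp_pos: [540.5, -16.6, 128.5]
tcp_rot: [1.698, 1.57, -0.033]
force: [1.0, 0.4, -5.4]
opening: 50.2
```

Call:
send_rows:
  dp:
    - [0,16.5,36]
    - [0,16.5,36]
    - [0,16.5,36]
    - [0,7,14]
    - [0,0,0]
    - [0,0,0]
    - [0,0,0]
    - [0,0,0]
  spin: [0,0,0,0,0,0,0,0]
  grip: [0,0,0,0,0,0,0,0]

```text
time: 20.33
tcp_pos: [575.9, -142.5, 128.1]
tcp_rot: [-2.151, 1.57, 2.403]
force: [-0.1, 0.2, -5.1]
opening: 49.7
```

```bash
python3 -c "
from h import *
im,d=env.get_image('wrist');cv2.imwrite('pics/w11.png',im[:,:,::-1])
im,d=env.get_image('side');cv2.imwrite('pics/s11.png',im[100:228,220:391,::-1].repeat(4,0).repeat(4,1))
go(575.5,-141,26,-9)
"
```

```text
t 20.43 tcp [ 576.2 -142.5  128.4] F [ 0.76  0.7  -3.98] open 50.1
x [-0.  0. -1.] y [ 0.987 -0.158 -0.   ] z [-0.158 -0.987 -0.   ]
tool shift [102.4  -0.9  -1.4]
spins [-1.000e-01  1.799e+02  1.799e+02]
```

View pics/w11.png

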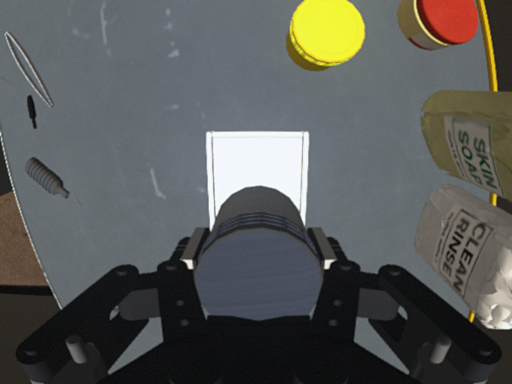

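View pics/s11.png

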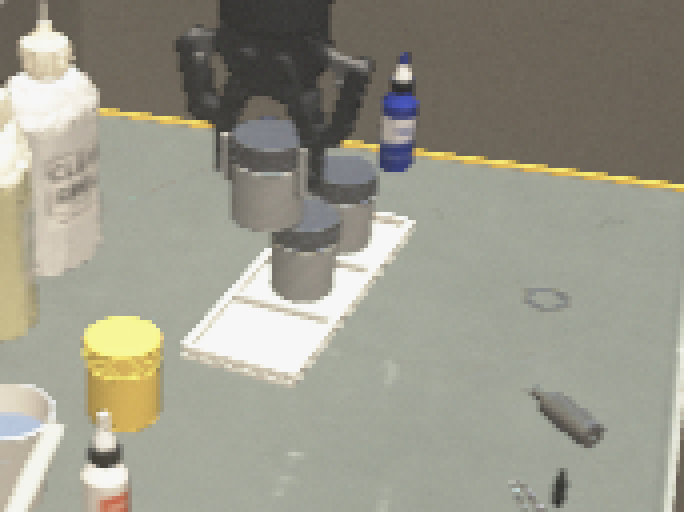

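Both placed tins stand upright in their bays, and the left bay's end rim at row 131 matches the nominal position. Lowering.

Call:
send_rows:
  dp:
    - [15,-1,-1]
    - [28,0,0]
    - [28,0,0]
    - [17,0,0]
    - [8,0,0]
    - [4,0,0]
    - [2,0,0]
    - [1,0,0]
    - [0,0,0]
    - [0,0,0]
  spin: [0,0,0,0,0,0,0,0,0,0]
  grip: [0,0,0,0,0,0,0,0,0,0]

```text
time: 21.27
tcp_pos: [576.8, -143.0, 27.1]
tcp_rot: [1.347, 1.568, -0.383]
force: [-1.3, 1.7, 1.0]
opening: 50.1
```

Call:
send_rows:
  dp:
    - [0,0,0]
    - [0,0,0]
    - [0,0,0]
    - [0,0,0]
    - [0,0,0]
    - [0,0,0]
  spin: [0,0,0,0,0,0]
  grip: [1,1,1,1,1,1]

```text
time: 21.77
tcp_pos: [575.8, -143.0, 25.4]
tcp_rot: [1.299, 1.57, -0.432]
force: [0.1, -0.4, 0.4]
opening: 85.3
```

```bash
python3 -c "
from h import *
s,p,R=tool();print(p,s['force'])
im,d=env.get_image('wrist');cv2.imwrite('pics/w12.png',im[:,:,::-1])
im,d=env.get_image('side');cv2.imwrite('pics/s12.png',im[100:228,220:391,::-1].repeat(4,0).repeat(4,1))
C=cloud('side',d)
w=C[130:185,255:330].reshape(-1,3);np.save('w12.npy',w)
im,d=env.get_image('side')
"
```

```text
[ 575.79526937 -143.00424945   25.4069335 ] [ 0.10904511 -0.37311951  0.40587177]
```

View pics/w12.png

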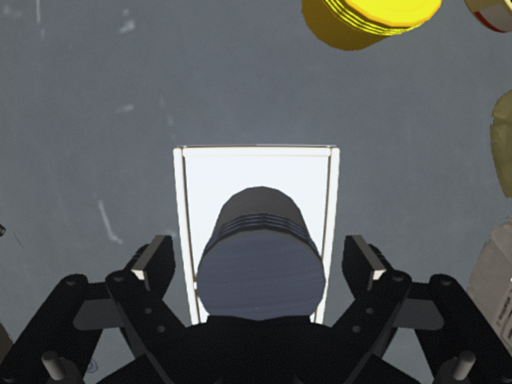

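View pics/s12.png

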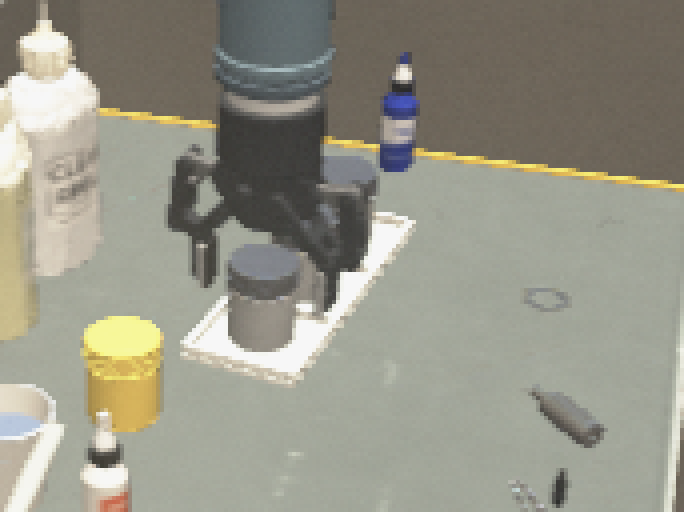

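The heavy tin is released and stands free in the left bay. I'll rise and check the whole row before lifting it back out.

Call:
send_rows:
  dp:
    - [-20,0,0]
    - [-35,0,0]
    - [-35,0,0]
    - [-20,0,0]
    - [-10,0,0]
    - [0,0,-30]
    - [0,0,-40]
    - [0,0,-30]
    - [0,0,0]
    - [0,0,0]
  spin: [0,0,0,0,0,0,0,0,0,0]
  grip: [1,1,1,1,1,1,1,1,1,1]

```text
time: 22.75
tcp_pos: [591.1, -42.3, 144.2]
tcp_rot: [-1.628, 1.569, 2.928]
force: [-0.7, -0.2, 0.5]
opening: 85.3
```

```bash
python3 -c "
from h import *
im,d=env.get_image('top');np.save('t13.npy',d);cv2.imwrite('pics/t13.png',im[120:300,200:400,::-1].repeat(4,0)[:600].repeat(4,1))
im,d=env.get_image('side');C=cloud('side',d)
m=(C[...,2]>64)&(C[...,2]<85)&(C[...,0]>490)&(C[...,0]<640)&(C[...,1]<-90)&(C[...,1]>-360)
m[:, 335:]=0
n,l=cv2.connectedComponents(m.astype(np.uint8))
e=np.array([.156,.988]);f=np.array([.988,-.156]);c=np.array([562.5,-223])
for k in range(1,n):
    q=C[l==k]
    if len(q)>20:
        mid=(q.min(0)+q.max(0))/2; r=mid[:2]-c; v,u=np.argwhere(l==k).mean(0)
        print(len(q),(int(u),int(v)),mid.round(1),'tray x,y',(r@f).round(1),(r@e).round(1),(q.max(0)-q.min(0)).round(0))
cv2.imwrite('pics/s13.png',im[:,:,::-1])
"
```

```text
115 (306, 142) [ 546.3 -300.8   69.3] tray x,y -3.9 -79.4 [46. 51. 10.]
107 (297, 154) [ 556.3 -218.    68.9] tray x,y -6.9 4.0 [40. 54.  9.]
156 (285, 165) [ 574.5 -141.    68.9] tray x,y -0.9 82.9 [51. 57. 10.]
```

View pics/s13.png

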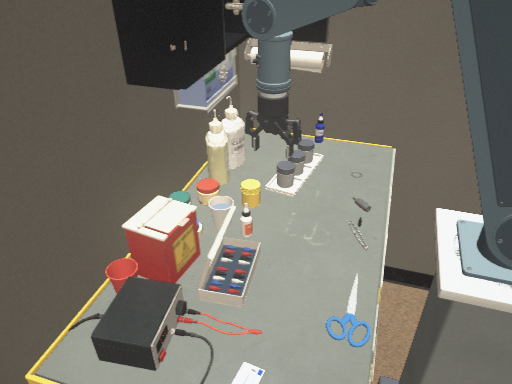

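View pics/t13.png

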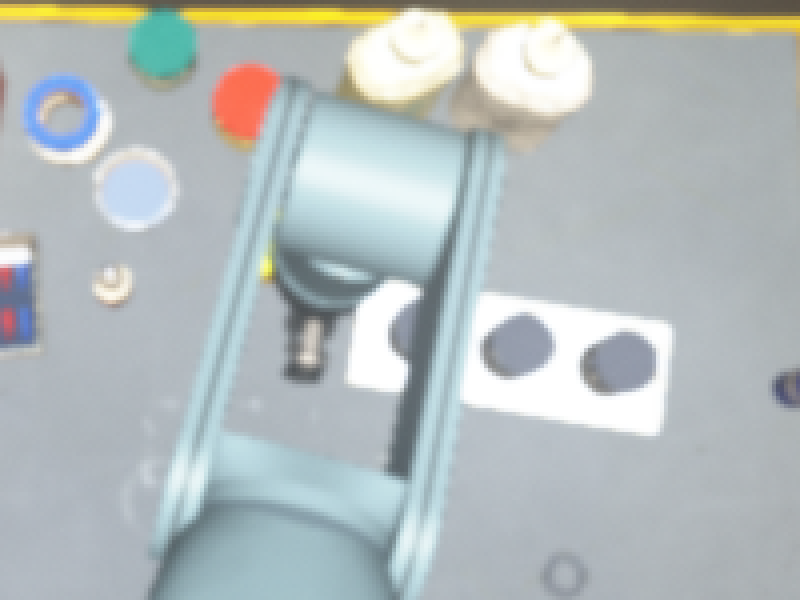

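All three tins stand upright, one per bay. Tray-frame (x,y) is about (-4,-79), (-7,4) and (-1,83) mm with lids at about 71 mm, and the bystanders are where they were. I'll go back for the heavy tin in the left bay.

Call:
send_rows:
  dp:
    - [0,0,30]
    - [0,0,40]
    - [0,0,30]
    - [0,0,0]
    - [0,0,0]
    - [0,0,0]
  spin: [0,0,0,0,0,0]
  grip: [1,1,1,1,1,1]

```text
time: 23.35
tcp_pos: [575.1, -143.8, 144.9]
tcp_rot: [-2.177, 1.57, 2.373]
force: [0.2, 1.6, 0.9]
opening: 85.1
```

```bash
python3 -c "
from h import *
im,d=env.get_image('wrist');cv2.imwrite('pics/w14.png',im[:,:,::-1])
go(576,-142,27,-9)
"
```

```text
t 23.4 tcp [ 575.3 -143.   145. ] F [-0.03  0.41 -1.31] open 85.2
x [-0.001  0.001 -1.   ] y [ 0.987 -0.161 -0.001] z [-0.161 -0.987 -0.001]
tool shift [118.    0.6  -1. ]
spins [ -0.2 179.8 179.8]
```

View pics/w14.png

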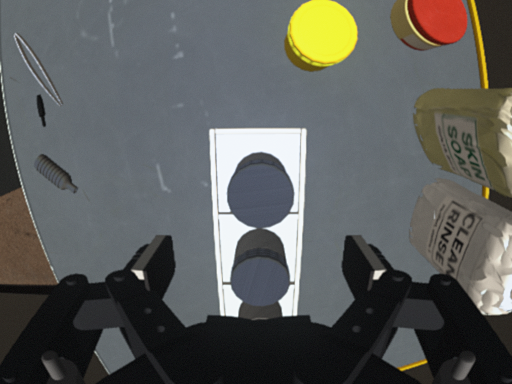

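The target tin's lid is at (261,191), centred between the jaws over the left bay, with the other two tins behind it along the row. Descend, grip, lift.

Call:
send_rows:
  dp:
    - [20,0.5,0]
    - [30,0,0]
    - [30,0,0]
    - [20,0,0]
    - [12,0,0]
    - [6,0,0]
    - [0,0,0]
    - [0,0,0]
  spin: [0,0,0,0,0,0,0,0]
  grip: [1,1,1,1,1,1,1,1]

```text
time: 24.07
tcp_pos: [576.9, -142.8, 28.1]
tcp_rot: [1.35, 1.57, -0.381]
force: [0.7, -0.5, 0.2]
opening: 85.6
```

Call:
send_rows:
  dp:
    - [0,0,0]
    - [0,0,0]
    - [0,0,0]
    - [0,0,0]
    - [0,0,0]
    - [0,0,0]
    - [0,0,0]
    - [0,0,0]
  spin: [0,0,0,0,0,0,0,0]
  grip: [0,0,0,0,0,0,0,0]
  force: 70

```text
time: 24.73
tcp_pos: [576.9, -143.4, 29.0]
tcp_rot: [1.298, 1.568, -0.433]
force: [-0.4, 0.0, 5.5]
opening: 50.1
```

Call:
send_rows:
  dp:
    - [-8,0,0]
    - [-16,0,0]
    - [-25,0,0]
    - [-30,0,0]
    - [-30,0,0]
    - [-30,0,0]
    - [-25,0,0]
    - [-16,0,0]
    - [-6,0,0]
    - [0,0,0]
  spin: [0,0,0,0,0,0,0,0,0,0]
  grip: [0,0,0,0,0,0,0,0,0,0]

```text
time: 25.57
tcp_pos: [576.6, -143.1, 215.0]
tcp_rot: [1.314, 1.568, -0.417]
force: [-0.4, -0.6, -5.6]
opening: 50.1
```

Call:
send_rows:
  dp:
    - [0,0,0]
    - [0,0,0]
    - [0,0,0]
    - [0,0,0]
    - [0,0,0]
    - [0,0,0]
  spin: [0,0,0,0,0,0]
  grip: [0,0,0,0,0,0]

```text
time: 26.07
tcp_pos: [575.9, -142.9, 212.7]
tcp_rot: [-1.832, 1.57, 2.72]
force: [-0.8, -0.8, -5.1]
opening: 50.1
```

```bash
python3 -c "
from h import *
F=[]
for i in range(6):
    im,d=env.get_image('wrist' if i<5 else 'side');F.append(env.get_state()['force'])
    if i==4: cv2.imwrite('pics/w15.png',im[:,:,::-1])
cv2.imwrite('pics/s15.png',im[:,:,::-1])
print(np.round(F,1)[:,2],np.mean(F,0))
go(576,-142,217,-9);print(env.get_state()['dq'].round(4))
"
```

```text
[-4.5 -4.9 -4.  -4.5 -5.8 -5.6] [ 0.15752043  0.23707363 -4.8823748 ]
t 26.37 tcp [ 576.2 -143.   213.3] F [-0.3   0.05 -5.61] open 50.2
x [ 0. -0. -1.] y [ 0.987 -0.16   0.   ] z [-0.16  -0.987 -0.   ]
tool shift [-3.7 -0.3 -0.9]
spins [ -0.2 179.8 179.8]
[ 0.0009 -0.0019  0.0001 -0.0013  0.0008 -0.0007]
```

View pics/w15.png

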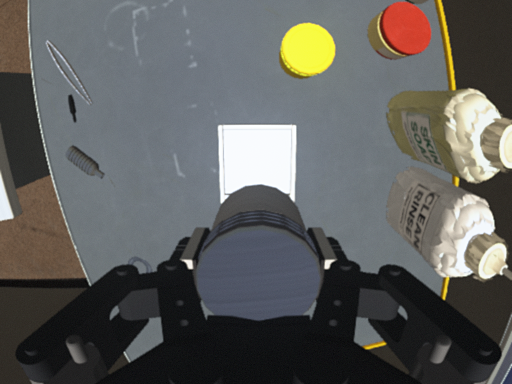

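View pics/s15.png

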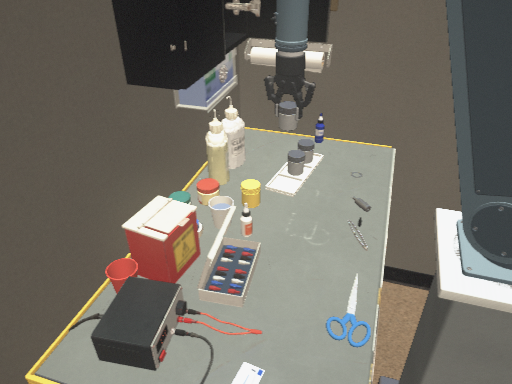

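The heavy tin is held upright and still with its centre at about 222 mm, and the two light tins stand in the middle and right bays. Handing in.

```bash
python3 -c "
from workcell import env
print(env.close_job())"
```

```text
the job is handed in; nothing more can be done
None
```

I stood the three tins in the tray's right, middle and left bays. I then lifted the heaviest back out of the left bay and handed the job in at about 26 s, still holding it.

**Weights:** raw force readings at lift were about -1.5, -1.9 and -4.6 N, against roughly 0 to +0.5 N with the gripper empty. The third tin I picked up, the one farthest left, is clearly the full one. On the final lift it read -4.9 N.

**Row check before the lift:** the side view showed all three tins upright. They sat at tray x, y of about (-4, -79), (-7, 4) and (-1, 83) mm. Their lids were about 69–71 mm up, where a tin on the bay floor would have its lid at 71 mm.

**Last check:** the TCP was at z = 213 mm, so the tin's centre is about 22 cm up. The arm was still, the opening was 50 mm and the tool pointed straight down. The other two tins stood in their bays, and the cup, ink bottle, jar and yellow tin looked unmoved.

**Disagreements:**
- **Positions:** the wrist-camera tray spacing came out about 5 mm short of nominal, and the middle tin's x in the side view was partly hidden. Both are well within the bay limits.
- **Grip opening:** it read about 50 mm on the 52 mm tins.

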